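# Fit the tunable cavity and set its gap by clicks

## Robot

A 7-joint arm with a two-finger parallel gripper is mounted at the origin on the work surface. World frame = base frame: x ahead of the robot, y to its left, z up, the work surface at z = 0. Lengths are in mm, angles in rad, forces in N, time in s.
With the tool pointing down it reaches from about 350 to 775 mm from the base axis. Payload 3.1 kg.
Tool frame: the origin (TCP) lies midway between the tips of the shut fingers; the grasp point (between the pads) lies 19 mm behind it; x points along the fingers, z is the direction in which the jaws open and shut, and the axes are right-handed (so a half turn about x gives the same grasp; the last joint's range is limited). The gripper opens to 85 mm and grips with 20 to 120 N. Pads are 22 mm wide; open, the fingers measure 114 mm over their backs; the gripper's body (76 mm by 85 mm) begins 54 mm behind the grasp point. The pads swing forward as they close: fully open they stand 13 mm farther back than shut.
Start: joints at [-0.042, 0.311, 0.014, 1.512, -0.004, 1.319, -0.027], TCP at [550.016, 0.032, 231.304] pointing down, gripper open.
Joint ranges: [-2.7, 2.7], [-0.3, 1.91], [-1.27, 1.3], [0.12, 2.57], [-1.44, 4.58], [0.2, 2.03], [-3.05, 3.05]. Speed limits (rad/s): [2.79, 2.79, 3.14, 3.14, 3.14, 3.14, 3.14].

## Interface

Orientations are given as a unit quaternion [x, y, z, w].
In Python, from rig import ctrl gives the robot as it stands.
- The arm moves only by the tool move_arm, never from a script. Its argument "increments" is a list of rows, each a list of 7 numbers: the opening in per cent of the stroke, from 0 (shut) to 100 (fully open), then the shift along the tool's x, y, z in cm, then the turn, a rotation vector about the tool's x, y, z in degrees. In form: [[fingers, tx, ty, tz, wx, wy, wz], ...]. A call has 1 to 12 rows; each row is the pose to reach, as a shift and turn from the pose commanded when the call began, along the tool's axes at that moment; what a row does not reach only later rows make up. A row lasts 1/8 s, in which the tool goes at most 62.5 mm and 10.7 degrees, less where a joint would pass 70% of its speed; a pose out of reach is approached as far as the arm can. A call with a gripper value outside its range is refused whole. The fingers move at their own pace and stop on an object; "squeeze" is the grip in N (left out, the last holds). Time passes only in rows, so rows that repeat a pose let the fingers close. It gives the time, the measured TCP pose, the force and the opening at its end, in the units of the state.
- ctrl.get_state(): the state, without advancing time (a new reading comes with each control period).
- ctrl.snapshot(name): name is "scene" or "side" or "wrist"; returns the picture (480x640x3 uint8, blue, green, red); there is no depth.
- ctrl.calibration(name): a dict with "mtx" (3x3 intrinsics, pixels), "rvec" (rotation vector, rad) and "tvec" (3), from world to camera coordinates, as OpenCV has them; the wrist camera has in their place "mount" (4x4, takes a point from camera to tool coordinates, whose origin is the TCP and whose axes are the tool frame's). Camera axes: x right, y down, z forward; pixel columns grow to the right and rows downward; lengths in mm; the calibration is good to about 2 mm. A picture is of the moment at which its call begins: read the wrist's pose just before it. calibration takes no time and is no camera call.
- ctrl.finish_job(): hands the job in, once; it reports no verdict.
Trained networks look in the newest picture that a camera, given by its name, has taken for a name from the list of things; names that differ only in an ending like _2 or _b are one class to them, and where a whole thing is asked for, a point or a joint stands for the part that bears it (a point fixed in the world has none). Each returns a list of dicts, best first, with "score" (0 to 1); they miss things now and then, are a little off and sometimes report something else, mostly with a low value. They report only what shows in the picture. A call takes as long as a camera call. They do not tell look-alikes from the thing itself.
- ctrl.recognise(camera, target): "point" ([column, row] in pixels, amid what is visible of it).
The state is a dict: "clock": time; "qpos": joint angles; "joint_vel": joint speeds; "effort": joint torques, N m; "ee_pos": TCP position; "orientation": TCP orientation; "wrist_force": force on the tool from outside, world axes, zero at the start; "torque": the same for the moment, N m; "finger_gap": finger opening in mm.
Only numpy, scipy, OpenCV 4.12 (cv2) and the standard library are available. Lean on these libraries where they do the work, as an engineer would, in place of code of your own. Each camera call takes 0.05 s, during which the arm holds its last target.

## Task

Lift the tunable cavity by its metal block (not by its ring), set it fully home in the pocket of the grey test fixture with its connectors towards the green terminal board, and let go of it. Then turn the black tuning ring clockwise until the plates inside touch and it stops, and back it off exactly three clicks. Let go, and leave the multimeter, the mouse and the loose circuit board where they are.

Things in the scene. Friction and masses are not known exactly. Their poses are not given: they have to be found in the camera images.
- cavity: Loose tunable cavity, 0.45-0.72 kg, starts upright: aluminium block 80 (own x) x 56 (y) x 66 mm high, black ring on top. Origin: centre of underside. Two brass connectors, 9 mm thick, stick out 34 mm from its -x face at height 33, y = 15 and -15. Lift from above across the 56 mm width, grasp point 56 mm above the underside: the ring (44 mm wide, top at 98) passes between the fingers.
- ring: Tuning ring: black ribbed cylinder, diameter 44 mm, 74 to 98 mm above the cavity's underside (block top at 66), turning about the block's upright centre line. A white line on its top and side marks its own +x. Round it on the block a dial has a white tick per click and one long red mark (towards the block's +x, away from the connectors). Origin: same as the cavity's.
- ring_grip (a point): Point on the ring's axis, 90 mm above the underside of the cavity: with the grasp point here the fingertips clear the block. The ring is round, so any finger direction will do.
- ring_turn (a joint): Ring angle in the block, rad. 0: plates touch, hard stop, white line at the red mark. Grows when turned anticlockwise seen from above (backing off). One click is 20 degrees (0.349 rad), with a click position at 0; released, the ring settles in the nearest click. Needs under 0.2 N m. Starts five to nine clicks open.
- cavity_front (a point): Middle of the lower edge of the cavity's connector face: (-40, 0, 0) mm in the cavity's frame.
- fixture: Fixed test fixture: grey plate 124 (own x) x 100 (y) x 18 mm high, pocket 84 x 60 mm, floor 6 mm above the bench, 3 mm chamfer at its mouth. Origin: on the bench under the pocket's centre. At its -x end a green terminal board, 12 mm high, to x = -99, with two brass saddles 26 mm high under the seated cavity's connectors. The pocket keeps the cavity from turning.
- fixture_front (a point): Where cavity_front comes to lie when the cavity is home: (-40, 0, 6) mm in the fixture's frame.
- multimeter: Bystander: yellow and black hand multimeter, 150 by 74 by 36 mm, lying on the bench. Origin: centre of its underside.
- mouse: Bystander: black and yellow computer mouse, 110 by 64 by 32 mm. Origin: centre of its underside.
- board: Bystander: green circuit board, 100 by 70 mm, on 12 mm brass feet, 27 mm high over its parts. Origin: centre between the feet, on the bench.
Mind the look-alikes: they are no part of the job. Leave any orange look-alike of the cavity alone. Of the things that look like the fixture, take the one that is farthest to the robot's right at the start.

How it is judged (in metres and radians):
On the way, in this order (a step that is already met when the one before it is completed fails the run):
1. the cavity is home in the fixture's pocket, connectors to the terminal board, and let go (distance between cavity_front and fixture_front below 0.006 m and z of cavity in the frame of fixture below 0.009 m and angle between cavity's own z axis and vertical below 0.06 rad and contact force between the fingers and cavity below 0.1 N), for 0.1 s.
2. the ring has been turned in until the plates touch, with the cavity in the pocket (value of joint ring_turn below 0.1 rad and z of cavity in the frame of fixture below 0.01 m and distance between cavity_front and fixture_front below 0.008 m), for 0.1 s.
At the end, for the whole second after the job is handed in: Cavity at rest, upright within 0.06 rad, home in the pocket (floor within 3 mm, connector face within 6 mm), ring three clicks open (1.047 rad within 0.12) after touching; cavity and ring let go; multimeter, mouse and board within 30 mm of where they were (all of step 1 and value of joint ring_turn between 0.927 and 1.167 rad and linear speed of cavity below 0.02 m/s and distance of each of multimeter, mouse, board from where it was at the start of the episode below 0.03 m).
It fails at once if the cavity is lifted by its ring (contact force between the fingers and ring above 1 N and height (world z) of cavity above 0.025 m).
It fails at once if a bystander is pushed away (distance of any of multimeter, mouse, board from where it was at the start of the episode above 0.03 m).
It also fails if it takes over 72 s, if anything falls off the work surface, if the arm or the gripper's body presses on something with over 40 N, if the wrist force passes 120 N, or if a joint passes its speed limit or range.

## Working session

There is one attempt and no reset: what is moved stays moved. The work goes in short steps, Python scripts to look and compute and a tool call to move; the robot and the scene stay as the last step left them, time stands still between calls to the robot, and variables do not carry over. Pictures are saved under pics/ and viewed, and the job is handed in when it is done.

Besides the shell and the picture viewer there is one more tool, called after ">>>" in YAML: its name, and indented under it one key for each argument. move_arm: Moves the arm, as the interface text tells. Its arguments: {"type":"object","properties":{"increments":{"type":"array","items":{"type":"array","items":{"type":"number"}}},"squeeze":{"type":"number"}},"required":["increments"]}

```bash
ls; mkdir -p pics
cat > h.py <<'E'
import numpy as np, cv2
from scipy.spatial.transform import Rotation as R
from rig import ctrl
def snap(n,f):
    s=ctrl.get_state(); im=ctrl.snapshot(n); cv2.imwrite('pics/'+f,im); return s,im
def cam(n,s=None):
    c=ctrl.calibration(n); K=np.array(c['mtx'],float)
    if 'mount' in c:
        s=s or ctrl.get_state()
        T=np.eye(4);T[:3,:3]=R.from_quat(s['orientation']).as_matrix();T[:3,3]=s['ee_pos']
        W=np.linalg.inv(T@np.array(c['mount']))
        return K,W[:3,:3],W[:3,3]
    return K,cv2.Rodrigues(np.array(c['rvec'],float))[0],np.array(c['tvec'],float).ravel()
def unproj(C,px,z):
    K,Rm,t=C; px=np.atleast_2d(px).astype(float)
    d=np.c_[px,np.ones(len(px))]@np.linalg.inv(K).T@Rm
    o=-Rm.T@t
    return o+d*((z-o[2])/d[:,2])[:,None]
def proj(C,P):
    K,Rm,t=C; p=(np.atleast_2d(P)@Rm.T+t)@K.T; return p[:,:2]/p[:,2:]
E
python3 - <<'E'
from h import *
for n in ['scene','side','wrist']:
    s,im=snap(n,n+'0.png'); C=cam(n,s)
    print(n,'pos',(-C[1].T@C[2]).round(),'fwd',C[1][2].round(2))
    for t in ['cavity','ring','fixture','multimeter','mouse','board']:
        print(t,[(np.round(d['point']).tolist(),round(d['score'],2),unproj(C,d['point'],20)[0].round()[:2].tolist()) for d in ctrl.recognise(n,t)])
s=ctrl.get_state();print(s)
print(R.from_quat(s['orientation']).as_matrix().round(3)); print(ctrl.calibration('wrist'))
E
```

```text
pics
scene pos [1289. -167.  951.] fwd [-0.62  0.15 -0.77]
cavity [([210.0, 261.0], 0.96, [528.0, -229.0]), ([186.0, 208.0], 0.96, [353.0, -265.0]), ([143.0, 265.0], 0.9, [502.0, -374.0])]
ring [([206.0, 243.0], 0.84, [474.0, -231.0]), ([177.0, 192.0], 0.76, [293.0, -281.0]), ([131.0, 254.0], 0.68, [465.0, -399.0])]
fixture [([464.0, 218.0], 0.75, [551.0, 368.0]), ([380.0, 217.0], 0.6, [498.0, 177.0])]
multimeter [([195.0, 352.0], 0.66, [745.0, -283.0])]
mouse [([348.0, 330.0], 0.58, [773.0, 20.0]), ([379.0, 216.0], 0.22, [494.0, 177.0])]
board [([444.0, 298.0], 0.6, [749.0, 234.0])]
side pos [ 347. -662.  945.] fwd [ 0.18  0.6  -0.78]
cavity [([251.0, 422.0], 0.72, [368.0, -261.0]), ([346.0, 371.0], 0.56, [541.0, -223.0])]
ring [([370.0, 456.0], 0.96, [528.0, -368.0]), ([247.0, 414.0], 0.88, [366.0, -245.0]), ([350.0, 352.0], 0.56, [559.0, -191.0])]
fixture [([252.0, 214.0], 0.98, [478.0, 166.0]), ([250.0, 144.0], 0.9, [523.0, 369.0])]
multimeter [([468.0, 370.0], 0.93, [735.0, -282.0])]
mouse [([413.0, 234.0], 0.98, [764.0, 16.0])]
board [([366.0, 165.0], 0.9, [747.0, 227.0]), ([25
[... 974 characters left out ...]
: array([ 0.20270151, -0.07182439, -0.12621432]), 'torque': array([ 0.04398705,  0.00821175, -0.00354935]), 'finger_gap': 85.49248511867066}
[[ 0. -0.  1.]
 [-0.  1.  0.]
 [-1. -0.  0.]]
{'mtx': array([[402.1737309 ,   0.        , 320.52560633],
       [  0.        , 402.1737309 , 238.81932432],
       [  0.        ,   0.        ,   1.        ]]), 'mount': array([[ 3.56789788e-04, -2.93229063e-01,  9.56042148e-01,
        -1.42616211e+02],
       [ 7.58318764e-04, -9.56041855e-01, -2.93229256e-01,
         7.39136835e+01],
       [ 9.99999649e-01,  8.29605905e-04, -1.18744870e-04,
         5.55631288e-01],
       [ 0.00000000e+00,  0.00000000e+00,  0.00000000e+00,
         1.00000000e+00]])}
```

View pics/scene0.png

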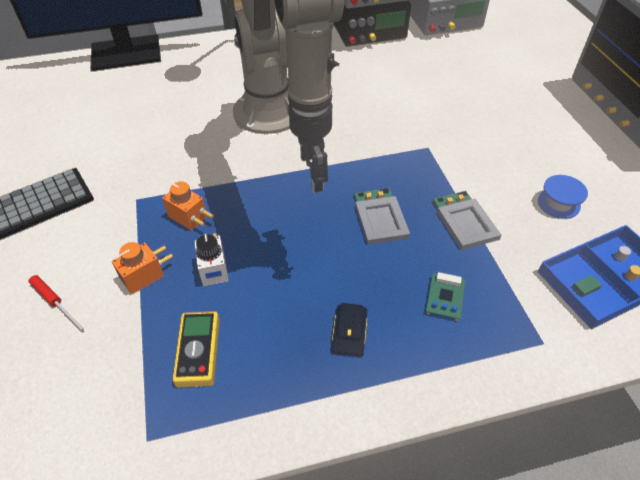

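View pics/side0.png

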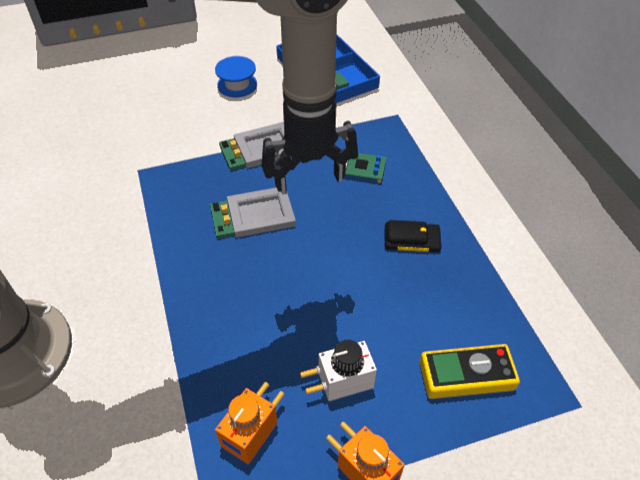

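View pics/wrist0.png

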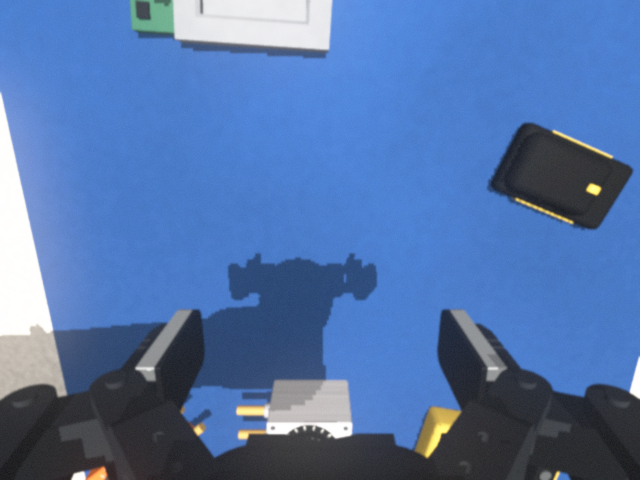

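The cavity is the silver block with the black ring, at scene (210,261) and side (346,371). The orange ones at scene (186,208) and (143,265) are look-alikes. The two fixture candidates are scene (380,217), y≈+170, and scene (464,218), y≈+368. The robot's right is −y, so (380,217) is the one meant. Next I'll enlarge both.

Run:
```python
from h import *
a=cv2.imread('pics/side0.png')
c=[cv2.resize(a[y:y+120,x:x+160],(640,480),interpolation=3)[:, :] for x,y in [(265,310),(195,115)]]
cv2.imwrite('pics/crop0.png',cv2.resize(np.hstack(c),(800,300),interpolation=cv2.INTER_AREA))
```

>>> move_arm:
  increments:
    - [100,0,-2,0,0,0,0]
    - [100,0,-7,0,0,0,0]
    - [100,0,-12,0,0,0,0]
    - [100,0,-14.5,0,0,0,0]
    - [100,0,-14.5,0,0,0,0]

```text
clock: 1.68
ee_pos: [549.4, -148.1, 231.2]
orientation: [0.001, 0.707, -0.002, 0.707]
wrist_force: [-0.9, 1.1, 0.1]
finger_gap: 85.2
```

View pics/crop0.png

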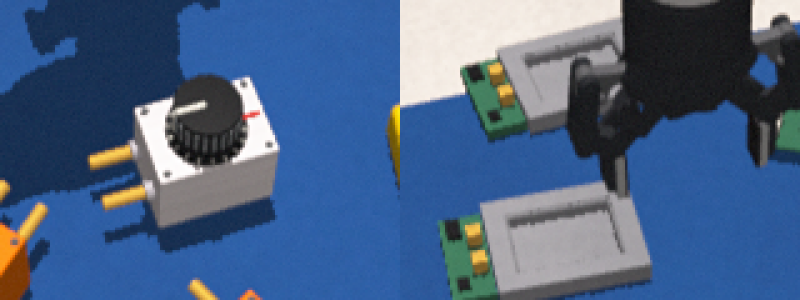

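Run:
```python
from h import *
s,im=snap('wrist','w1.png');print(s['ee_pos'],s['clock'])
```

```text
[ 549.43888371 -148.05489085  231.24325255] 1.675
```

View pics/w1.png

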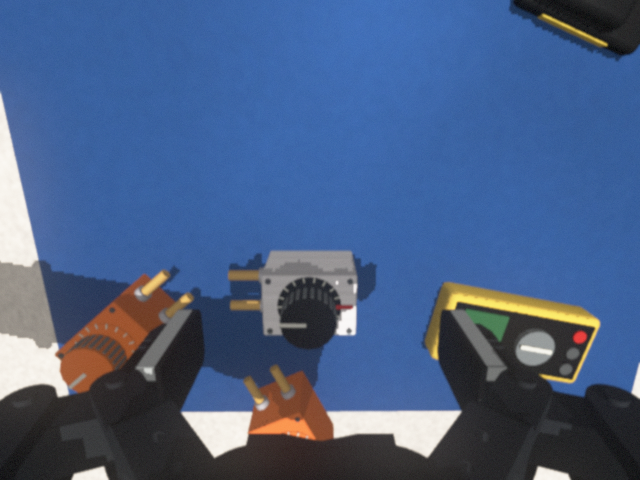

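The crop shows the silver cavity (connectors towards the robot, white line roughly opposite the red mark) and, at lower right, the near fixture with an empty pocket. In the wrist picture the cavity is at (310,300), and its block top spans about (264,276) to (356,334). I'll enlarge it to get the corners.

Run:
```python
from h import *
a=cv2.imread('pics/w1.png')[240:350,220:380]
cv2.imwrite('pics/w1c.png',cv2.resize(a,None,fx=5,fy=5,interpolation=cv2.INTER_CUBIC))
```

```text
(no output)
```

View pics/w1c.png

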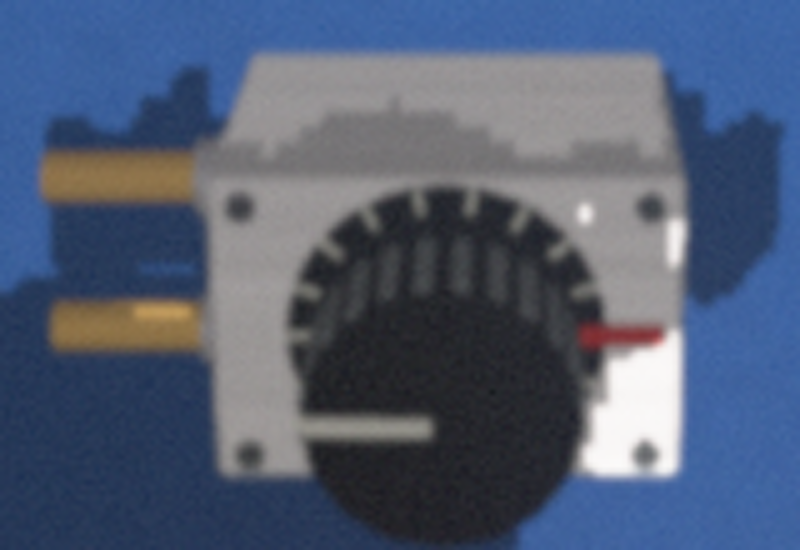

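```bash
cat >> h.py <<'E'
from scipy.optimize import least_squares
def rotz(a): return np.array([[np.cos(a),-np.sin(a),0],[np.sin(a),np.cos(a),0],[0,0,1]])
def fit(C,px,pts,p0,free=3,z=0):
    pts=np.array(pts,float);px=np.array(px,float)
    f=lambda p:(proj(C,pts@rotz(p[2]).T+[p[0],p[1],p[3] if len(p)>3 else z])-px).ravel()
    return least_squares(f,p0)
E
python3 - <<'E'
from h import *
s=ctrl.get_state(); C=cam('wrist',s)
cp=np.array([(208,172),(684,178),(680,477),(220,477),(258,55),(660,55)],float)
px=(cp+.5)/5-.5+[220,240]
pts=[(-40,28,66),(40,28,66),(40,-28,66),(-40,-28,66),(-40,28,0),(40,28,0)]
for p0 in ([540,-230,0],[540,-230,0,0]):
    r=fit(C,px,pts,p0);print(r.x.round(3),r.fun.reshape(-1,2).round(1).tolist())
p=r.x
# ring line
l=(np.array([(300,428),(432,428)])+.5)/5-.5+[220,240]
q=unproj(C,l,98+p[3]);print(q.round(1))
c=p[:2]; print('angs',[np.degrees(np.arctan2(*(k[:2]-c)[::-1])) for k in q], np.degrees(np.arctan2(*(q[0]-q[1])[:2][::-1])))
print('orange conn tips',unproj(C,[(253,381),(276,368)],33).round())
E
```

```text
[ 5.40906e+02 -2.24573e+02 -4.00000e-03] [[-0.6, 1.0], [1.4, 0.1], [0.2, 0.6], [-0.4, 0.2], [-1.0, -1.1], [0.3, -0.8]]
[ 5.40775e+02 -2.26516e+02 -4.00000e-03 -4.41100e+00] [[0.1, 1.1], [0.7, 0.3], [-0.4, -0.1], [0.2, -0.4], [-0.5, -0.7], [-0.2, -0.4]]
[[ 518.4 -227.3   93.6]
 [ 539.  -227.3   93.6]]
angs [np.float64(-177.93051443602468), np.float64(-155.09559659585418)] 179.97264129989478
orange conn tips [[ 483. -323.   33.]
 [ 506. -308.   33.]]
```

>>> move_arm:
  increments:
    - [100,0,-1,-1,-9,0,0]
    - [100,0,-2,-2,-19,0,0]
    - [100,0,-3,-3,-29,0,0]
    - [100,0,-4,-4,-39,0,0]
    - [100,0,-5,-5,-49,0,0]
    - [100,0,-6,-6,-59,0,0]
    - [100,0,-7,-7,-69,0,0]
    - [100,0,-7.7,-8,-79,0,0]
    - [100,0,-7.7,-8.7,-87,0,0]
    - [100,0,-7.7,-8.7,-90,0,0]
    - [100,0,-7.7,-8.7,-90,0,0]

```text
clock: 3.1
ee_pos: [463.9, -219.4, 231.5]
orientation: [-0.501, 0.499, 0.501, 0.5]
wrist_force: [-0.4, 0.1, 0.5]
finger_gap: 85.4
```

Run:
```python
from h import *
s,im=snap('wrist','w2.png');print(s['ee_pos'],s['qpos'],s['clock']);print(R.from_quat(s['orientation']).as_matrix().round(3))
C=cam('wrist',s); print(proj(C,[(541,-225,66)]))
```

```text
[ 463.88677066 -219.42694147  231.48573618] [ 0.49316932  0.23928261 -0.10289958  1.60664407  0.02394517  1.2967533
  1.96088115] 3.1
[[ 0.001 -1.    -0.003]
 [ 0.001 -0.003  1.   ]
 [-1.    -0.001  0.001]]
[[314.30171307 303.28545596]]
```

View pics/w2.png

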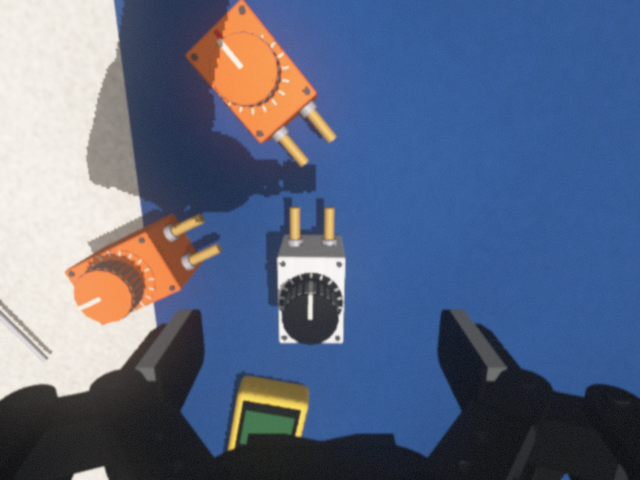

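>>> move_arm:
  increments:
    - [100,0,0,4,0,0,0]
    - [100,0,1,10,0,0,0]
    - [100,0,2,16,0,0,0]
    - [100,0,3,22,0,0,0]
    - [100,0,4,28,0,0,0]
    - [100,0,5,34,0,0,0]
    - [100,0,5,38,0,0,0]
    - [100,0,5,39.3,0,0,0]
    - [100,0,5,39.3,0,0,0]
    - [100,0,5,39.3,0,0,0]

```text
clock: 4.4
ee_pos: [413.4, 169.1, 231.1]
orientation: [-0.499, 0.501, 0.499, 0.5]
wrist_force: [0.1, -0.3, 0.2]
finger_gap: 85.6
```

Run:
```python
from h import *
s,im=snap('wrist','w3.png');print(s['ee_pos'],s['qpos'],s['clock'],s['orientation'])
import json; json.dump({k:list(map(float,s[k])) for k in('ee_pos','orientation')},open('w3.json','w'))
```

```text
[413.39819643 169.09116275 231.06136791] [-0.01984643  0.12406255 -0.44898585  1.75871796  0.05729894  1.27239704
  1.08505564] 4.4 [-0.4994896   0.50117763  0.49900638  0.50032365]
```

View pics/w3.png

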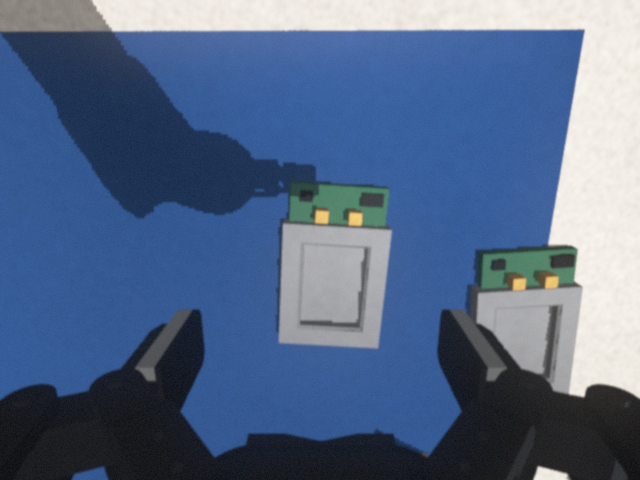

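In w2 the cavity is at (311,300) with its connectors pointing up, towards the robot. In w3 the chosen fixture is at (335,280) with its terminal board also towards the robot, and the other fixture is at (525,320). I'll enlarge the fixture and the cavity to get corners.

Run:
```python
from h import *
a=cv2.imread('pics/w3.png')[205:355,265:405]
b=cv2.imread('pics/w2.png')[225:350,260:365]
cv2.imwrite('pics/w3c.png',cv2.resize(a,None,fx=4,fy=4,interpolation=cv2.INTER_CUBIC))
cv2.imwrite('pics/w2c.png',cv2.resize(b,None,fx=4,fy=4,interpolation=cv2.INTER_CUBIC))
```

```text
(no output)
```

View pics/w3c.png

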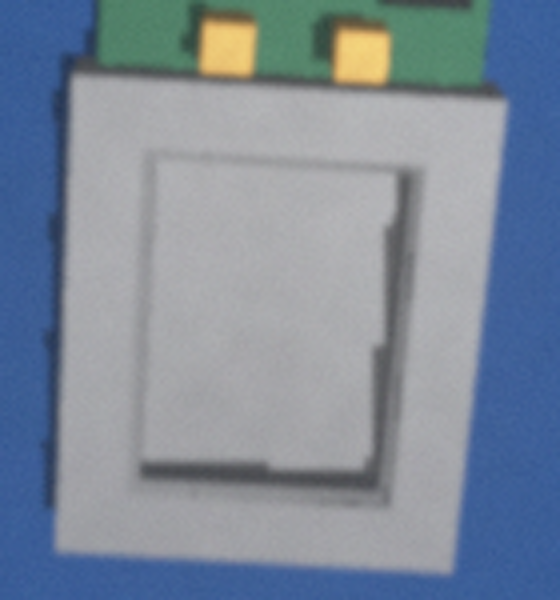

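View pics/w2c.png

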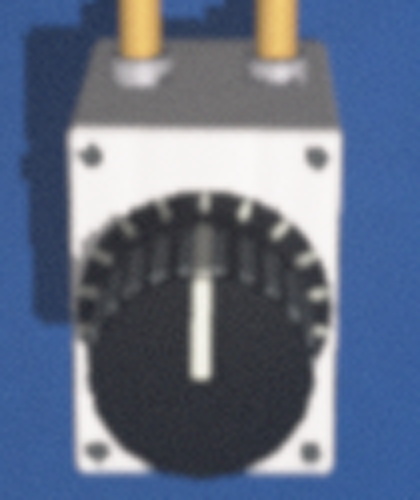

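Run:
```python
from h import *
import json
s3=json.load(open('w3.json')); C=cam('wrist',s3)
cp=np.array([(72,72),(506,98),(452,573),(57,552)],float); px=(cp+.5)/4-.5+[265,205]
pts=[(-62,-50,18),(-62,50,18),(62,50,18),(62,-50,18)]
for p0 in ([490,170,0],[490,170,0,0]):
    r=fit(C,px,pts,p0);print(r.x.round(3),r.fun.reshape(-1,2).round(1).tolist())
s2=dict(ee_pos=[463.88677066,-219.42694147,231.48573618],orientation=R.from_matrix([[0.001,-1,-.003],[.001,-.003,1],[-1,-.001,.001]]).as_quat())
C=cam('wrist',s2)
cp=np.array([(70,128),(342,130),(332,473),(80,473),(110,42),(322,42)],float); px=(cp+.5)/4-.5+[260,225]
pts=[(-40,-28,66),(-40,28,66),(40,28,66),(40,-28,66),(-40,-28,0),(-40,28,0)]
for p0 in ([540,-225,0],[540,-225,0,0]):
    r=fit(C,px,pts,p0);print(r.x.round(3),r.fun.reshape(-1,2).round(1).tolist())
# side camera check
C=cam('side'); 
def show(p,pts): return proj(C,np.array(pts,float)@rotz(p[2]).T+[p[0],p[1],0]).round(1).tolist()
print(show([541,-225,0],[(-40,-28,66),(40,-28,66),(40,28,66),(-40,28,66)]))
print(show([492,167,-.06],[(-62,-50,18),(62,-50,18),(62,50,18),(-62,50,18)]))
```

```text
[ 4.97825e+02  1.79270e+02 -6.10000e-02] [[-0.1, 0.4], [0.2, 0.2], [0.2, -0.3], [-0.3, -0.3]]
[ 4.97655e+02  1.79257e+02 -6.10000e-02  4.17000e-01] [[-0.2, 0.3], [0.3, 0.1], [0.2, -0.3], [-0.3, -0.2]]
[ 5.39777e+02 -2.27466e+02 -6.00000e-03] [[-0.0, 0.2], [0.9, 0.3], [0.8, 1.0], [-0.5, 0.5], [-3.1, -1.2], [1.7, -0.7]]
[ 5.42462e+02 -2.27599e+02 -6.00000e-03 -6.44600e+00] [[0.7, 0.6], [0.2, 0.7], [0.2, -0.3], [0.1, -0.8], [-2.6, -0.5], [1.2, 0.0]]
[[329.9, 380.8], [377.7, 366.7], [365.2, 337.4], [318.8, 350.5]]
[[233.1, 236.4], [294.5, 224.5], [283.7, 189.5], [225.1, 200.3]]
```

Run:
```python
from h import *
a=cv2.imread('pics/side0.png')
cv2.imwrite('pics/s0a.png',cv2.resize(a[325:410,290:390],None,fx=6,fy=6,interpolation=2))
cv2.imwrite('pics/s0b.png',cv2.resize(a[175:245,200:310],None,fx=6,fy=6,interpolation=2))
```

```text
(no output)
```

View pics/s0a.png

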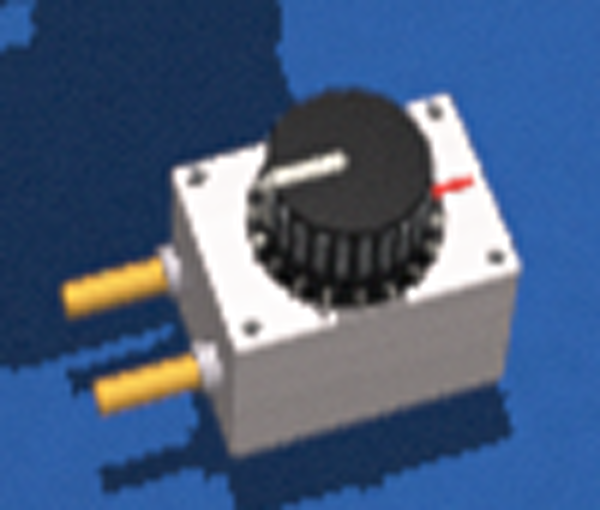

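View pics/s0b.png

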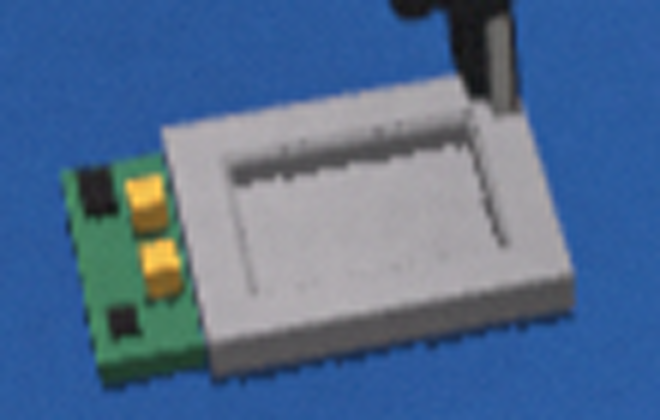

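Run:
```python
from h import *
C=cam('side')
px=(np.array([(172,170),(452,95),(520,265),(232,352),(232,457),(503,380)],float)+.5)/6-.5+[290,325]
pts=[(-40,28,66),(40,28,66),(40,-28,66),(-40,-28,66),(-40,-28,0),(40,-28,0)]
for p0 in ([540,-225,0],[540,-225,0,0]):
    r=fit(C,px,pts,p0);print(r.x.round(3),r.fun.reshape(-1,2).round(1).tolist())
px=(np.array([(164,128),(573,277),(212,347),(212,378),(573,310)],float)+.5)/6-.5+[200,175]
pts=[(-62,50,18),(62,-50,18),(-62,-50,18),(-62,-50,0),(62,-50,0)]
for p0 in ([490,175,0],[490,175,0,0]):
    r=fit(C,px,pts,p0);print(r.x.round(3),r.fun.reshape(-1,2).round(1).tolist())
```

```text
[ 5.38097e+02 -2.28433e+02 -1.20000e-02] [[-0.4, -0.4], [-0.3, -0.6], [0.4, 0.6], [0.3, -0.2], [-0.3, 0.5], [0.3, 0.1]]
[ 5.40158e+02 -2.23847e+02 -1.30000e-02 -9.76500e+00] [[-0.0, -0.2], [-0.5, -0.3], [0.1, 0.7], [0.5, -0.4], [-0.1, 0.2], [-0.0, -0.0]]
[ 4.97068e+02  1.76887e+02 -7.10000e-02] [[-0.3, 0.2], [0.3, -0.1], [-0.7, -0.5], [0.2, 0.1], [0.5, 0.2]]
[ 4.98068e+02  1.82968e+02 -7.00000e-02 -7.05300e+00] [[-0.1, 0.5], [0.0, -0.1], [-0.6, -0.6], [0.4, 0.0], [0.2, 0.2]]
```

>>> move_arm:
  increments:
    - [100,0,-0.5,-3,0,0,0]
    - [100,0,-2,-9,0,0,0]
    - [100,0,-4,-15,0,0,0]
    - [100,0,-6,-21,0,0,0]
    - [100,0,-8,-27,0,0,0]
    - [100,2,-10,-33,0,0,0]
    - [100,4,-12,-38,0,0,0]
    - [100,7,-12.7,-39.6,0,0,0]
    - [100,8,-12.7,-39.6,0,0,0]
    - [100,8,-12.7,-39.6,0,0,0]
    - [100,8,-12.7,-39.6,0,0,0]

```text
clock: 5.82
ee_pos: [540.9, -223.6, 153.0]
orientation: [0.501, -0.499, -0.5, -0.5]
wrist_force: [-0.4, -0.4, -0.0]
finger_gap: 85.7
```

Run:
```python
from h import *
s,im=snap('wrist','w4.png');print(s['ee_pos'],s['orientation'],s['clock'])
snap('side','s4.png')
C=cam('wrist',s);print(proj(C,[(540,-227,98),(500,-255,66),(500,-199,66)]))
```

```text
[ 540.87612003 -223.57375915  152.98475397] [ 0.50127172 -0.49883901 -0.49988841 -0.49999789] 5.825
[[315.6268188  262.04275306]
 [267.09986229 176.32637839]
 [365.38591369 176.63059456]]
```

View pics/w4.png

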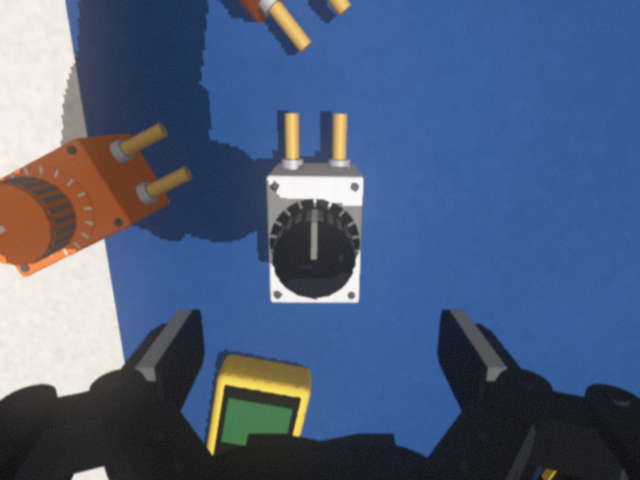

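View pics/s4.png

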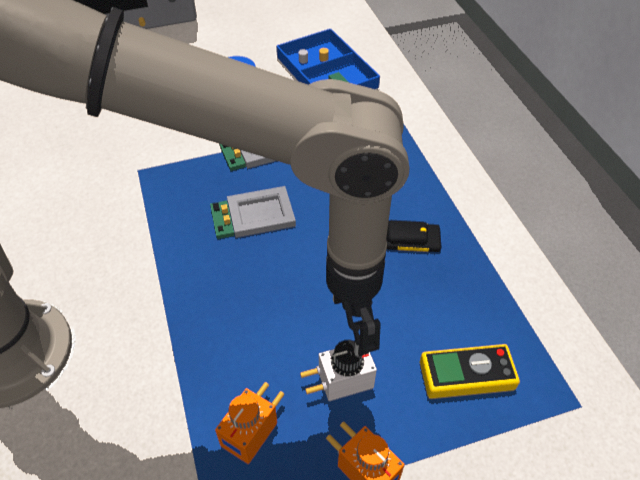

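The wrist picture agrees: the cavity top sits at (315,250) and is centred between the open fingers. The multimeter starts about 60 mm beyond it. I'll descend and grip.

>>> move_arm:
  increments:
    - [100,2,0,-0.3,0,0,0]
    - [100,4,0,-0.3,0,0,0]
    - [100,6,0,-0.3,0,0,0]
    - [100,8,0,-0.3,0,0,0]
    - [100,10,0,-0.3,0,0,0]
    - [100,11.3,0,-0.3,0,0,0]
    - [100,11.6,0,-0.3,0,0,0]
    - [100,11.6,0,-0.3,0,0,0]

```text
clock: 6.92
ee_pos: [540.6, -228.0, 35.9]
orientation: [0.5, -0.5, -0.5, -0.5]
wrist_force: [0.3, -0.8, 0.5]
finger_gap: 86.0
```

>>> move_arm:
  increments:
    - [50,0,0,0,0,0,0]
    - [50,0,0,0,0,0,0]
    - [50,0,0,0,0,0,0]
    - [50,0,0,0,0,0,0]
    - [50,0,0,0,0,0,0]
    - [50,0,0,0,0,0,0]
  squeeze: 50

```text
clock: 7.68
ee_pos: [540.9, -227.9, 36.4]
orientation: [0.501, -0.5, -0.5, -0.5]
wrist_force: [-0.7, 1.1, 5.7]
finger_gap: 55.1
```

>>> move_arm:
  increments:
    - [40,0,0,0,0,0,0]
    - [40,-1,0,0,0,0,0]
    - [40,-2,0,0,0,0,0]
    - [40,-4,0,0,0,0,0]
    - [40,-6,0,0,0,0,0]
    - [40,-8,0,0,0,0,0]
    - [40,-8,0,0,0,0,0]

```text
clock: 8.55
ee_pos: [541.2, -228.6, 116.9]
orientation: [0.501, -0.5, -0.499, -0.501]
wrist_force: [0.4, 0.6, -4.6]
finger_gap: 55.0
```

Run:
```python
from h import *
s,im=snap('wrist','w5.png');print(s['ee_pos'],s['orientation'],s['wrist_force'],s['clock'])
s,im=snap('side','s5.png')
cv2.imwrite('pics/s5c.png',cv2.resize(im[260:440,260:460],None,fx=3,fy=3,interpolation=2))
```

```text
[ 541.18740607 -228.61529725  116.92475361] [ 0.50123244 -0.49957116 -0.49867436 -0.50051831] [ 0.40023097  0.55277123 -4.58963832] 8.55
```

View pics/w5.png

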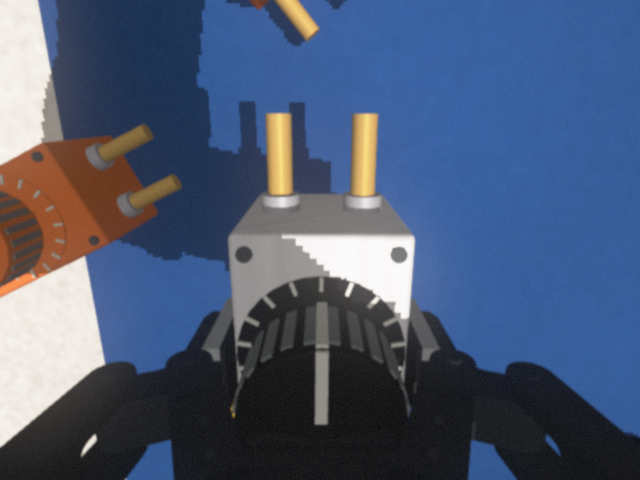

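View pics/s5c.png

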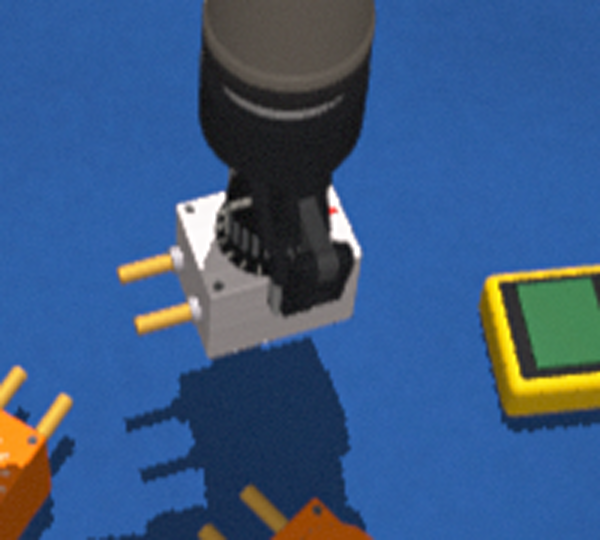

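The cavity is lifted and level. In the wrist picture the connector edge runs (230,236) to (413,235) and the connector tips are at (280,114) and (365,114). I'll work out its pose in the hand.

Run:
```python
from h import *
s=ctrl.get_state(); C=cam('wrist',s)
px=[(230,236),(413,235),(262,194),(387,194),(280,112),(365,112)]
pts=[(-40,-28,66),(-40,28,66),(-40,-28,0),(-40,28,0),(-74,-15,37.5),(-74,15,37.5)]
for p0 in ([541,-228,0,80],[541,-228,0,80]):
    r=fit(C,px,pts,p0);print(r.x.round(3),r.fun.reshape(-1,2).round(1).tolist())
print(fit(C,px,pts,[541,-228,0],z=80.5).x, s['ee_pos'],s['orientation'])
```

```text
[ 5.38706e+02 -2.27884e+02  3.00000e-03  7.62240e+01] [[-0.9, -2.0], [4.1, -1.5], [-1.4, -0.7], [-3.3, -1.0], [-1.5, 2.8], [1.4, 2.5]]
[ 5.38706e+02 -2.27884e+02  3.00000e-03  7.62240e+01] [[-0.9, -2.0], [4.1, -1.5], [-1.4, -0.7], [-3.3, -1.0], [-1.5, 2.8], [1.4, 2.5]]
[ 5.38075634e+02 -2.27915918e+02  3.20070810e-03] [ 539.29766088 -227.87626607  114.55333779] [-0.49955552  0.50028336  0.50043083  0.49972975]
```

>>> move_arm:
  increments:
    - [40,0,0,2,0,0,0]
    - [40,0,0.5,6,0,0,0]
    - [40,0,1,11,1,0,0]
    - [40,0,1.5,16,2,0,0]
    - [40,0,2,21,3,0,0]
    - [40,0,2.5,26,3.6,0,0]
    - [40,0,3,31,3.6,0,0]
    - [40,0,3.5,36,3.6,0,0]
    - [40,0,4,39.5,3.6,0,0]
    - [40,0,4.1,40.6,3.6,0,0]
    - [40,0,4.1,40.6,3.6,0,0]
    - [40,0,4.1,40.6,3.6,0,0]

```text
clock: 10.15
ee_pos: [499.0, 175.8, 114.8]
orientation: [-0.484, 0.517, 0.483, 0.515]
wrist_force: [-0.1, -0.5, -4.6]
finger_gap: 55.1
```

>>> move_arm:
  increments:
    - [40,2,0,0,0,0,0]
    - [40,3.5,0,0,0,0,0]
    - [40,3.5,0,0,0,0,0]
    - [40,3.5,0,0,0,0,0]

```text
clock: 10.65
ee_pos: [499.5, 177.8, 80.6]
orientation: [-0.484, 0.515, 0.484, 0.516]
wrist_force: [-0.2, -0.2, -4.7]
finger_gap: 55.2
```

Run:
```python
from h import *
s,im=snap('wrist','w6.png');print(s['ee_pos'],R.from_quat(s['orientation']).as_matrix().round(3),s['wrist_force'],s['clock'])
s,im=snap('side','s6.png')
cv2.imwrite('pics/s6c.png',cv2.resize(im[120:260,190:370],None,fx=4,fy=4,interpolation=2))
```

```text
[499.49852217 177.78008441  80.62539665] [[ 0.001 -0.998  0.063]
 [ 0.     0.063  0.998]
 [-1.    -0.001  0.   ]] [-0.19939957 -0.2108458  -4.68309601] 10.65
```

View pics/w6.png

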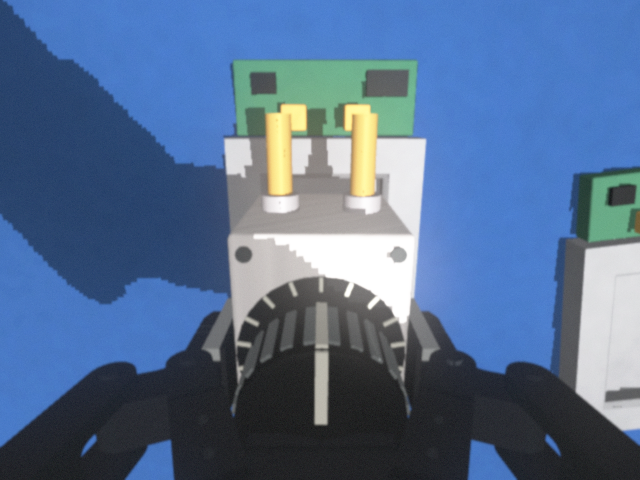

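View pics/s6c.png

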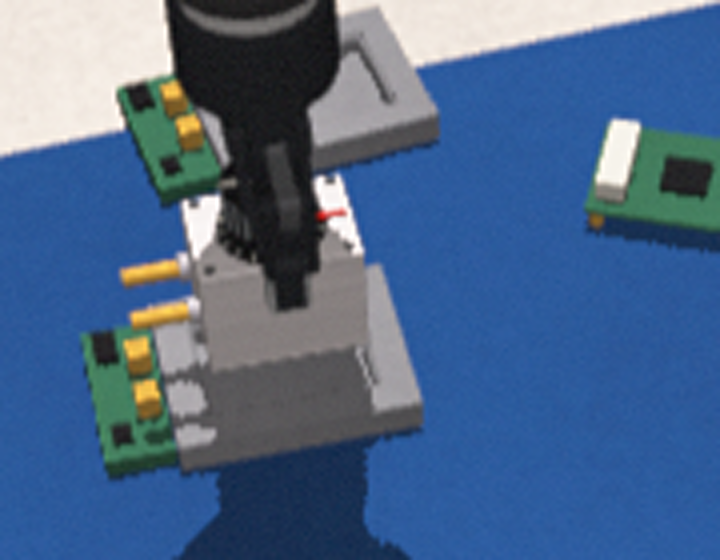

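The side picture shows the cavity above the pocket. In the wrist picture the fixture's board-side corners are (224,139) and (425,139) and the connector edge is (230,235) to (413,235). I'll compare both poses in this one picture, which cancels calibration bias.

Run:
```python
from h import *
s=ctrl.get_state(); print(s['ee_pos']); C=cam('wrist',s)
f=fit(C,[(224,139),(425,139)],[(-62,-50,18),(-62,50,18)],[498,179,-.06]); print('fix',f.x.round(3),f.fun.round(1))
px=[(230,236),(413,235),(246,254),(399,254)]
# cavity top edge at z = bottom+66
zb=s['ee_pos'][2]-36.4
g=unproj(C,[(230,236),(413,235)],zb+66); d=g[1]-g[0]; yaw=np.arctan2(-d[0],d[1]); print('edge len',np.linalg.norm(d[:2]),'yaw',yaw)
m=g.mean(0); print('cav',m[:2]+40*np.array([np.cos(yaw),np.sin(yaw)]))
h=unproj(C,[(262,196),(387,196)],zb);print('bottom edge mid',h.mean(0)[:2]+40*np.array([np.cos(yaw),np.sin(yaw)]),np.linalg.norm(h[1]-h[0]))
t=unproj(C,[(280,112),(365,112)],zb+37.5);print('tips',t.mean(0)[:2]+74*np.array([np.cos(yaw),np.sin(yaw)]),np.linalg.norm(t[1]-t[0]))
```

```text
[499.75267141 178.21717579  81.06480232]
fix [ 4.98833e+02  1.79484e+02 -6.20000e-02] [-0.1  0.   0.1  0. ]
edge len 53.62065120759591 yaw -0.05672670266364034
cav [499.04943941 177.91364119]
bottom edge mid [500.31089114 179.40347618] 56.33672332422547
tips [498.39045    178.54686957] 28.50195687497832
```

Cavity and fixture agree to about 1 mm and 0.3°. Descending.

>>> move_arm:
  increments:
    - [40,1,0,0.05,0,0,0]
    - [40,2,0,0.05,0,0,0]
    - [40,2.7,0,0.05,0,0,0]
    - [40,3.2,0,0.05,0,0,0]
    - [40,3.6,0,0.05,0,0,0]
    - [40,3.6,0,0.05,0,0,0]

```text
clock: 11.5
ee_pos: [498.8, 178.4, 44.0]
orientation: [-0.484, 0.516, 0.484, 0.515]
wrist_force: [-1.1, 0.7, -4.6]
finger_gap: 55.4
```

>>> move_arm:
  increments:
    - [40,0.1,0,0,0,0,0]
    - [40,0.2,0,0,0,0,0]
    - [40,0.2,0,0,0,0,0]

```text
clock: 11.88
ee_pos: [499.2, 178.6, 42.4]
orientation: [-0.484, 0.515, 0.484, 0.516]
wrist_force: [-0.0, 0.2, -4.9]
finger_gap: 55.0
```

>>> move_arm:
  increments:
    - [40,0.1,0,0,0,0,0]
    - [40,0.2,0,0,0,0,0]
    - [40,0.2,0,0,0,0,0]

```text
clock: 12.25
ee_pos: [499.1, 178.6, 42.3]
orientation: [-0.484, 0.515, 0.484, 0.515]
wrist_force: [-3.7, -2.1, 8.2]
finger_gap: 55.3
```

It has touched the floor (Fz swung from −4.9 to +8 N at TCP z ≈ 42.3, which is the floor height). Let go and rise.

>>> move_arm:
  increments:
    - [100,0,0,0,0,0,0]
    - [100,0,0,0,0,0,0]
    - [100,0,0,0,0,0,0]
    - [100,0,0,0,0,0,0]
    - [100,-1,0,0,0,0,0]
    - [100,-4,0,0,0,0,0]
    - [100,-8,0,0,0,0,0]
    - [100,-10,0,0,0,0,0]
    - [100,-10,0,0,0,0,0]
    - [100,-10,0,0,0,0,0]

```text
clock: 13.5
ee_pos: [498.4, 178.2, 139.5]
orientation: [-0.484, 0.516, 0.484, 0.515]
wrist_force: [0.8, 0.0, 0.3]
finger_gap: 85.4
```

Run:
```python
from h import *
s,im=snap('wrist','w7.png');print(s['ee_pos'],s['wrist_force'],s['qpos'],s['clock'])
import json; json.dump({k:list(map(float,s[k])) for k in('ee_pos','orientation')},open('w7.json','w'))
s,im=snap('side','s7.png')
cv2.imwrite('pics/s7c.png',cv2.resize(im[120:260,190:370],None,fx=4,fy=4,interpolation=2))
```

```text
[498.37277697 178.17552335 139.53716619] [0.82707065 0.0111627  0.29983195] [-0.15556977  0.35692309 -0.28344178  1.69734465  0.10963875  1.10444211
  1.03637404] 13.5
```

View pics/w7.png

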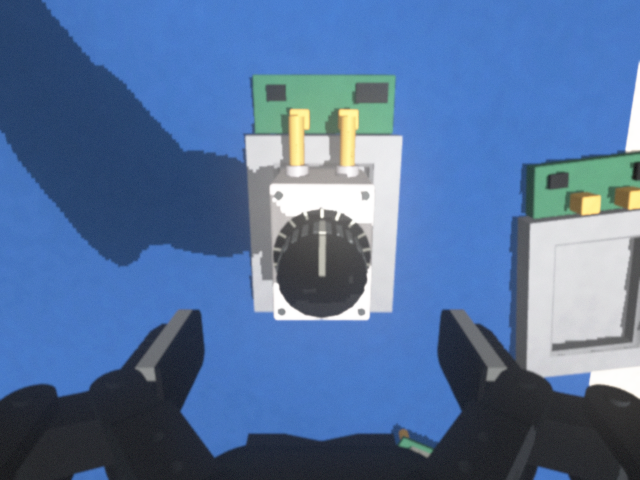

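View pics/s7c.png

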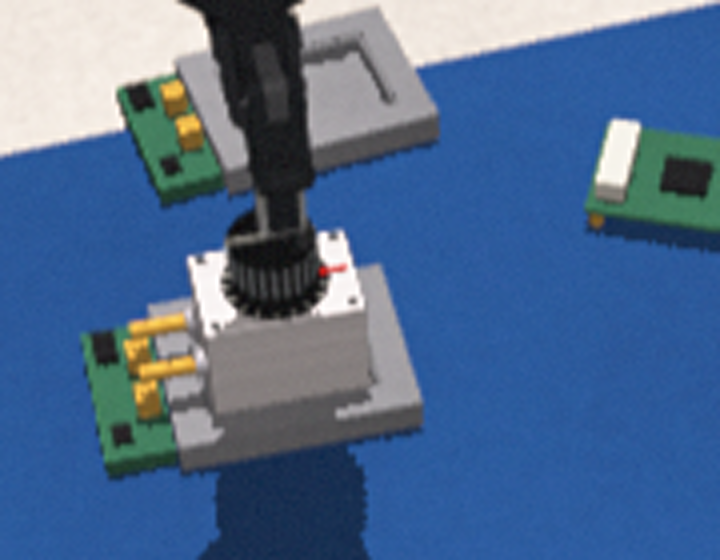

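The cavity sits in the pocket: connectors point over the saddles at (297,135) and (347,135), and the ring is at (322,270). I'll fit its height and pose numerically.

Run:
```python
from h import *
import json
C=cam('wrist',json.load(open('w7.json')))
a=cv2.imread('pics/w7.png'); cv2.imwrite('pics/w7c.png',cv2.resize(a[120:330,240:410],None,fx=3.5,fy=2.8,interpolation=2))
a=cv2.imread('pics/side0.png')
px=[(271,183),(375,183),(370,319.5),(275,319.5)]
pts=[(-40,-28,66),(-40,28,66),(40,28,66),(40,-28,66)]
for z in (6,14):
  r=fit(C,px,pts,[498,179,-.06],z=z);print(z,r.x.round(3),r.fun.round(1))
r=fit(C,px,pts,[498,179,-.06,6]);print(r.x.round(3),r.fun.round(1))
f=fit(C,[(247,135),(402,135),(393,313),(254,313)],[(-62,-50,18),(-62,50,18),(62,50,18),(62,-50,18)],[498,179,-.06]); print('fix',f.x.round(3),f.fun.round(1))
```

```text
6 [ 4.97787e+02  1.78573e+02 -6.30000e-02] [-1.4 -0.2  1.4 -0.1  0.6  0.4 -0.5  0.2]
14 [ 4.95365e+02  1.78681e+02 -6.30000e-02] [-3.6 -2.5  3.6 -2.4  2.4  3.4 -2.3  3.3]
[ 4.98409e+02  1.78545e+02 -6.30000e-02  3.95600e+00] [-0.9  0.3  0.8  0.5  0.2 -0.4 -0.1 -0.5]
fix [ 4.98487e+02  1.79630e+02 -6.40000e-02] [-1.1  0.8  0.9  1.1 -0.6 -1.1  0.9 -1.3]
```

View pics/w7c.png

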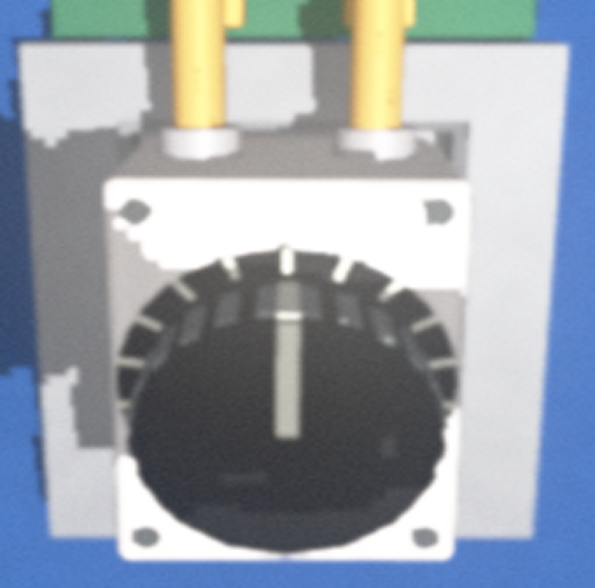

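It is home (pose matches the fixture within about 1 mm, height fit 4–6 mm). The white line sits on the tick opposite the red mark, so the ring is nine clicks (180°) open. Going down to the ring: grasp point z 96, TCP z 77.

>>> move_arm:
  increments:
    - [100,2,0,0,0,0,0]
    - [100,4,0,0,0,0,0]
    - [100,5.5,0,0,0,0,0]
    - [100,6.2,0,0,0,0,0]
    - [100,6.2,0,0,0,0,0]
    - [100,6.2,0,0,0,0,0]

```text
clock: 14.35
ee_pos: [499.6, 178.8, 78.9]
orientation: [-0.484, 0.515, 0.484, 0.516]
wrist_force: [-0.1, -0.1, -0.0]
finger_gap: 85.3
```

>>> move_arm:
  increments:
    - [40,0,0,0,0,0,0]
    - [40,0,0,0,0,0,0]
    - [40,0,0,0,0,0,0]
    - [40,0,0,0,0,0,0]
    - [40,0,0,0,0,0,0]
    - [40,0,0,0,0,0,0]
    - [40,0,0,0,0,0,0]
  squeeze: 30

```text
clock: 15.22
ee_pos: [499.3, 178.6, 78.8]
orientation: [-0.484, 0.515, 0.484, 0.516]
wrist_force: [-2.2, -1.1, 5.3]
finger_gap: 43.1
```

>>> move_arm:
  increments:
    - [40,0,0,0,4,0,0]
    - [40,0,0,0,12,0,0]
    - [40,0,0,0,20,0,0]
    - [40,0,0,0,28,0,0]
    - [40,0,0,0,36,0,0]
    - [40,0,0,0,44,0,0]
    - [40,0,0,0,52,0,0]
    - [40,0,0,0,60,0,0]
    - [40,0,0,0,68,0,0]
    - [40,0,0,0,76,0,0]
    - [40,0,0,0,80,0,0]
    - [40,0,0,0,80,0,0]

```text
clock: 16.73
ee_pos: [498.2, 177.4, 78.8]
orientation: [-0.04, 0.707, 0.039, 0.705]
wrist_force: [-3.1, -3.5, 7.5]
finger_gap: 42.9
```

Run:
```python
from h import *
s,im=snap('side','s8.png');print(s['qpos'],s['torque'],s['wrist_force'],s['ee_pos'],R.from_quat(s['orientation']).as_matrix().round(3))
cv2.imwrite('pics/s8c.png',cv2.resize(im[120:260,190:370],None,fx=4,fy=4,interpolation=2))
```

```text
[-0.39381466  0.40701965  0.02420308  1.77725739 -0.01036963  0.95979552
 -0.25453117] [-0.47851698  0.71725657  0.03611567] [-3.1154247  -3.52756469  7.45158588] [498.19469315 177.42042015  78.82052885] [[-0.002 -0.111  0.994]
 [-0.002  0.994  0.111]
 [-1.    -0.002 -0.002]]
```

View pics/s8c.png

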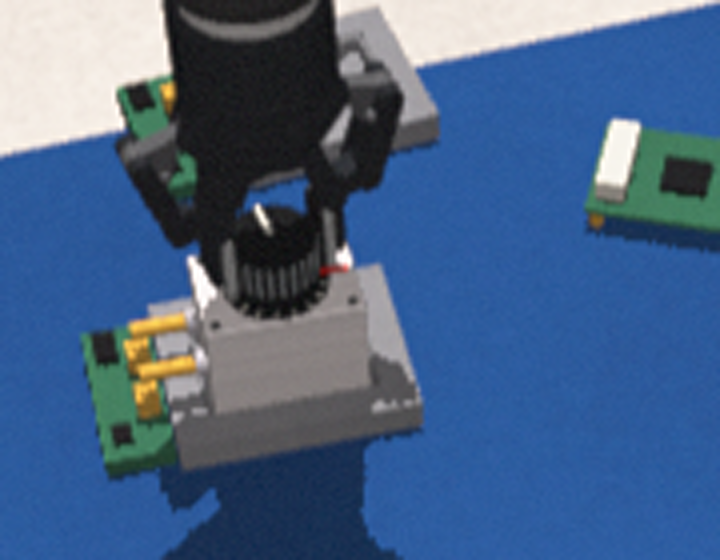

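The side crop shows the white line at (262,218), turned about 80° clockwise with the hand and without slipping. Carrying on to the stop.

>>> move_arm:
  increments:
    - [40,0,0,0,5,0,0]
    - [40,0,0,0,14,0,0]
    - [40,0,0,0,23,0,0]
    - [40,0,0,0,32,0,0]
    - [40,0,0,0,41,0,0]
    - [40,0,0,0,50,0,0]
    - [40,0,0,0,59,0,0]
    - [40,0,0,0,68,0,0]
    - [40,0,0,0,77,0,0]
    - [40,0,0,0,86,0,0]
    - [40,0,0,0,92,0,0]
    - [40,0,0,0,92,0,0]

```text
clock: 18.27
ee_pos: [496.7, 178.6, 78.9]
orientation: [0.479, 0.52, -0.482, 0.518]
wrist_force: [-7.1, -0.7, 10.8]
finger_gap: 43.0
```

Run:
```python
from h import *
s,im=snap('side','s9.png');print(s['qpos'],s['torque'],s['wrist_force'],s['ee_pos'],R.from_quat(s['orientation']).as_matrix().round(3))
cv2.imwrite('pics/s9c.png',cv2.resize(im[120:260,190:370],None,fx=4,fy=4,interpolation=2))
```

```text
[-0.65857526  0.4214529   0.36802691  1.7881621  -0.18091696  0.9695555
 -1.71035081] [-0.24378993  1.33137807  0.00317205] [-7.10339317 -0.68679619 10.79589313] [496.72736983 178.61208138  78.85609778] [[-0.005  0.997  0.077]
 [-0.     0.077 -0.997]
 [-1.    -0.005 -0.   ]]
```

View pics/s9c.png

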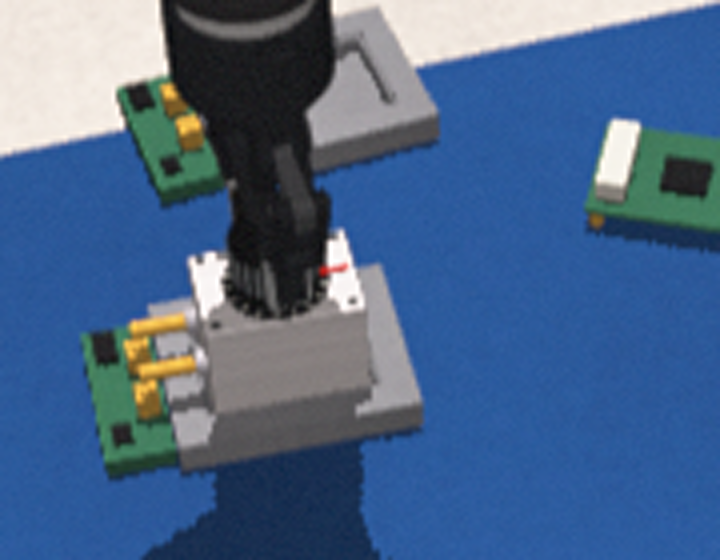

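The hand has turned 172° so far. I'll creep on and watch the twist for the stop.

>>> move_arm:
  increments:
    - [40,0,0,0,3,0,0]
    - [40,0,0,0,6,0,0]
    - [40,0,0,0,9,0,0]
    - [40,0,0,0,9,0,0]

```text
clock: 18.82
ee_pos: [497.3, 179.4, 78.8]
orientation: [-0.519, -0.481, 0.52, -0.479]
wrist_force: [-5.9, 0.2, 9.6]
finger_gap: 42.9
```

```bash
python3 -c "
from h import *
s=ctrl.get_state();m=R.from_quat(s['orientation']).as_matrix();print(s['torque'],s['effort'][6],np.degrees(np.arctan2(m[1,1],m[0,1])))"
```

```text
[0.06741016 1.05632485 0.02309438] -0.05721628200262785 -4.549242443254811
```

>>> move_arm:
  increments:
    - [40,0,0,0,2,0,0]
    - [40,0,0,0,4,0,0]
    - [40,0,0,0,5,0,0]
    - [40,0,0,0,5,0,0]

```text
clock: 19.32
ee_pos: [498.3, 180.0, 78.8]
orientation: [-0.539, -0.458, 0.539, -0.457]
wrist_force: [-2.6, 0.6, 7.5]
finger_gap: 43.0
```

```bash
python3 -c "
from h import *
s=ctrl.get_state();m=R.from_quat(s['orientation']).as_matrix();print(s['torque'],s['effort'][6],np.degrees(np.arctan2(m[1,1],m[0,1])))"
```

```text
[0.11372921 0.57755408 0.589809  ] -0.6140625290572643 -9.348495652549854
```

Twist jumped from 0.02 to 0.59 N m, so the ring is at the stop. Hold briefly, let go, rise and look.

>>> move_arm:
  increments:
    - [40,0,0,0,0,0,0]
    - [40,0,0,0,0,0,0]
    - [100,0,0,0,0,0,0]
    - [100,0,0,0,0,0,0]
    - [100,0,0,0,0,0,0]
    - [100,0,0,0,0,0,0]
    - [100,-2,0,0,0,0,0]
    - [100,-5,0,0,0,0,0]
    - [100,-6,0,0,0,0,0]
    - [100,-6,0,0,0,0,0]

```text
clock: 20.58
ee_pos: [499.4, 178.6, 138.6]
orientation: [0.54, 0.456, -0.54, 0.457]
wrist_force: [0.8, 0.3, 0.2]
finger_gap: 85.5
```

Run:
```python
from h import *
import json
s,im=snap('wrist','w10.png');print(s['ee_pos'],s['qpos'],s['clock'])
C=cam('wrist',s);p=proj(C,[(498,179,104)])[0];print(p)
x,y=map(int,p);cv2.imwrite('pics/w10c.png',cv2.resize(im[y-100:y+100,x-110:x+110],None,fx=3,fy=3,interpolation=2))
```

```text
[499.38407313 178.59852521 138.58860915] [-0.71782062  0.35893133  0.44265077  1.72049901 -0.16996105  1.09893377
 -1.96077136] 20.575
[318.40701422 283.99342484]
```

View pics/w10c.png

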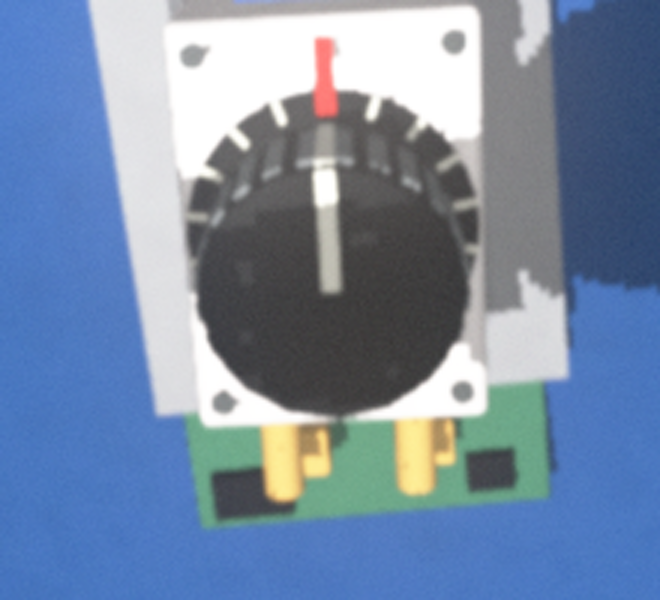

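The white line now points straight at the red mark, so the ring is at 0 and the cavity is still home. Regrip and turn back 60°.

>>> move_arm:
  increments:
    - [100,3,0,0,0,0,0]
    - [100,5,0,0,0,0,0]
    - [100,6,0,0,0,0,0]
    - [100,6,0,0,0,0,0]
    - [40,6,0,0,0,0,0]
    - [40,6,0,0,0,0,0]
    - [40,6,0,0,0,0,0]
    - [40,6,0,0,0,0,0]
    - [40,6,0,0,0,0,0]
    - [40,6,0,0,0,0,0]
    - [40,6,0,0,0,0,0]
  squeeze: 30

```text
clock: 22.0
ee_pos: [499.7, 179.1, 79.2]
orientation: [0.541, 0.456, -0.539, 0.457]
wrist_force: [0.2, 0.7, 6.0]
finger_gap: 43.2
```

>>> move_arm:
  increments:
    - [40,0,0,0,-4,0,0]
    - [40,0,0,0,-12,0,0]
    - [40,0,0,0,-20,0,0]
    - [40,0,0,0,-28,0,0]
    - [40,0,0,0,-36,0,0]
    - [40,0,0,0,-44,0,0]
    - [40,0,0,0,-52,0,0]
    - [40,0,0,0,-58,0,0]
    - [40,0,0,0,-61,0,0]
    - [40,0,0,0,-61,0,0]
    - [40,0,0,0,-61,0,0]

```text
clock: 23.38
ee_pos: [499.5, 180.3, 79.3]
orientation: [0.234, 0.667, -0.232, 0.668]
wrist_force: [-1.7, 1.8, 5.0]
finger_gap: 43.0
```

```bash
python3 -c "
from h import *
s=ctrl.get_state();m=R.from_quat(s['orientation']).as_matrix();print(s['torque'],s['effort'][6],np.degrees(np.arctan2(m[1,1],m[0,1])))"
```

```text
[0.41427114 0.06591004 0.01101937] 0.006973244016990066 51.455953815147225
```

>>> move_arm:
  increments:
    - [100,0,0,0,0,0,0]
    - [100,0,0,0,0,0,0]
    - [100,0,0,0,0,0,0]
    - [100,0,0,0,0,0,0]
    - [100,-2,0,0,0,0,0]
    - [100,-5,0,0,0,0,0]
    - [100,-6,0,0,0,0,0]
    - [100,-6,0,0,0,0,0]
    - [100,-6,0,0,0,0,0]

```text
clock: 24.5
ee_pos: [498.1, 178.2, 137.0]
orientation: [0.233, 0.668, -0.234, 0.667]
wrist_force: [0.0, -0.8, -0.2]
finger_gap: 85.3
```

Run:
```python
from h import *
s,im=snap('wrist','w11.png');print(s['ee_pos'],s['clock'])
C=cam('wrist',s);p=proj(C,[(498,179,104)])[0];print(p)
import json; json.dump({k:list(map(float,s[k])) for k in('ee_pos','orientation')},open('w11.json','w'))
x,y=map(int,p);y0,x0=y-100,x-110;print(x0,y0);cv2.imwrite('pics/w11c.png',cv2.resize(im[y0:y+100,x0:x+110],None,fx=3,fy=3,interpolation=2))
snap('side','s11.png')
```

```text
[498.10556903 178.21286414 137.03227266] 24.5
[317.25256807 279.21504753]
207 179
```

View pics/w11c.png

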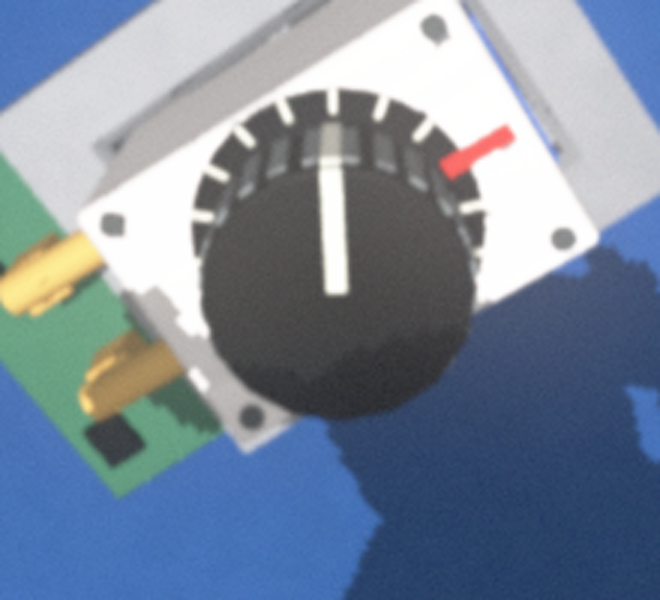

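View pics/s11.png

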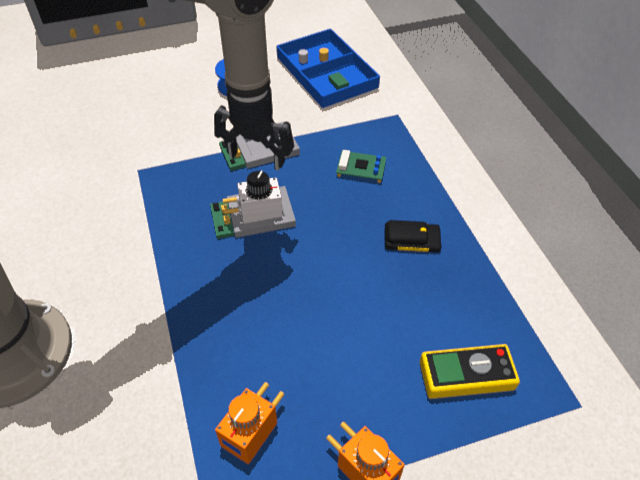

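Counting from the red mark anticlockwise, the ticks are at (425,127), (380,108) and (332,100), and the white line points at the third. The bystanders look unmoved. I'll check the angle and pose numerically.

Run:
```python
from h import *
import json
C=cam('wrist',json.load(open('w11.json')))
f=lambda a:(np.array(a,float)+.5)/3-.5+[207,179]
l=unproj(C,f([(337,292),(330,168)]),104); r=unproj(C,f([(450,168),(510,134)]),72)
an=lambda q:np.degrees(np.arctan2(*(q[1]-q[0])[:2][::-1]))
print('line',an(l),'red',an(r),'diff',an(l)-an(r))
g=fit(C,f([(462,-5),(598,237),(247,452),(80,213)]),[(40,28,66),(40,-28,66),(-40,-28,66),(-40,28,66)],[498,179,-.06],z=6);print(g.x.round(3),g.fun.round(1))
C=cam('side');a=cv2.imread('pics/side0.png').astype(int);b=cv2.imread('pics/s11.png').astype(int)
d=np.abs(a-b).max(2)>40
for n,(x0,y0,x1,y1) in dict(multimeter=(415,340,525,405),mouse=(380,215,445,258),board=(340,145,390,185)).items(): print(n,'changed px',d[y0:y1,x0:x1].sum())
```

```text
line 54.38454115770445 red -7.533911176195979 diff 61.918452333900426
[ 4.99661e+02  1.77967e+02 -1.22000e-01] [-1.5 -3.2  4.1  3.3 -1.2 -0.6 -1.4  1.2]
multimeter changed px 0
mouse changed px 0
board changed px 330
```

Run:
```python
from h import *
a=cv2.imread('pics/s11.png');b=cv2.imread('pics/side0.png')
C=cam('wrist',__import__('json').load(open('w11.json')))
f=lambda a:(np.array(a,float)+.5)/3-.5+[207,179]
g=fit(C,f([(598,237),(247,452),(80,213)]),[(40,-28,66),(-40,-28,66),(-40,28,66)],[498,179,-.06],z=6);print(g.x.round(3),g.fun.round(1))
cv2.imwrite('pics/bd.png',cv2.resize(np.hstack([b[140:190,330:395],a[140:190,330:395]]),None,fx=6,fy=6,interpolation=2))
```

```text
[ 4.9972e+02  1.7899e+02 -1.0400e-01] [ 3.3  0.4 -0.8 -1.4 -2.5  1.3]
```

View pics/bd.png

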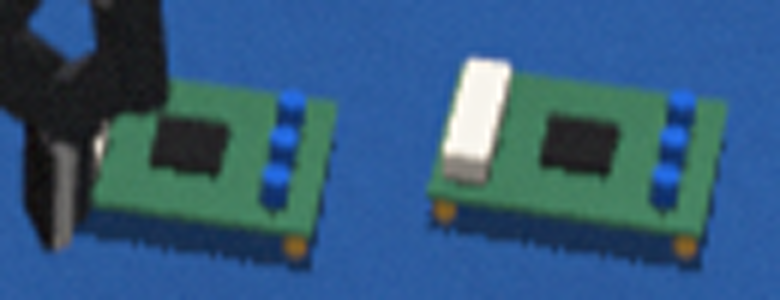

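The board hasn't moved; the changed pixels are where the gripper hid it at the start. The last cavity fit has residuals of about 3 px, so I'll compare side views before handing in.

Run:
```python
from h import *
a=cv2.imread('pics/s7.png');b=cv2.imread('pics/s11.png')
cv2.imwrite('pics/cmp.png',cv2.resize(np.hstack([a[165:245,205:305],b[165:245,205:305]]),None,fx=4,fy=4,interpolation=2))
C=cam('wrist',__import__('json').load(open('w11.json')))
im=cv2.imread('pics/w11.png')
for yaw,col in((-.063,(0,0,255)),):
  for z0,pts in((6,[(-40,-28,66),(40,-28,66),(40,28,66),(-40,28,66)]),(0,[(-62,-50,18),(62,-50,18),(62,50,18),(-62,50,18)])):
    p=proj(C,np.array(pts,float)@rotz(yaw).T+[498.2,178.8,z0])
    cv2.polylines(im,[np.int32(p.round())],True,col,1)
cv2.imwrite('pics/w11o.png',cv2.resize(im[140:400,170:470],None,fx=2.2,fy=2.2))
```

```text
(no output)
```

View pics/cmp.png

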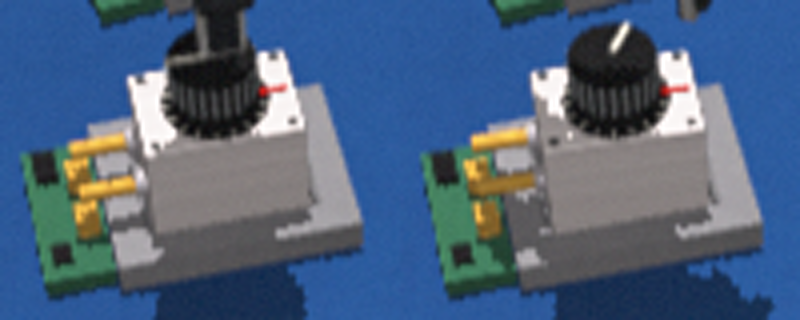

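View pics/w11o.png

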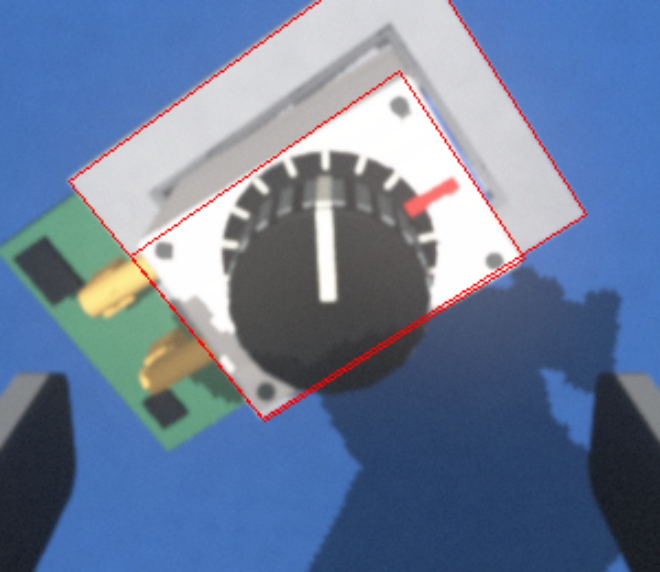

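The model outline for a home cavity lies right on the picture, and the side view matches the one from just after placing. The poor fit came from my hand-read corners. Handing in.

```bash
python3 -c "
from rig import ctrl
print(ctrl.finish_job(), ctrl.get_state()['clock'])"
```

```text
the job is handed in; nothing more can be done
the job is handed in; nothing more can be done
```

The job is handed in, with all steps done by about 24.6 s of the 72 s. No verdict was reported.

**What I did**
- **Placing:** I gripped the silver cavity by its block across the 56 mm width. I lowered it into the right-hand fixture's pocket, connectors to the terminal board, until it touched the floor, then let go.
- **Tuning:** The ring started nine clicks open. I turned it clockwise to the hard stop, where the twist jumped from 0.02 to 0.59 N m. After letting go, the white line stood on the red mark. I then regripped it, backed it off 61° and released it.

**Last checks**
- **Ring:** The white line stands on the third tick from the red mark. I measured about 62°, against a target of 60° ± 7°.
- **Cavity:** The outline of a home cavity falls right on the final wrist picture, and the side view matches the one taken just after placing.
- **Bystanders:** The multimeter and mouse show no changed pixels. The board's pixels differ only because the gripper hid part of it in the first picture; side by side it has not moved.

**Check that disagreed:** Two late pose fits from hand-read corners were poor, with residuals of 3–4 px and a yaw about 0.05 rad off. One of those corners was a guess outside the crop. I put this down to my corner readings, since the outline overlay and the side view both showed the cavity home.

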